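# Put the feed on bypass and shut the stopcock beside the gauge

### The job

Put the water feed on its bypass so that the strainer can be cleaned: first turn the red-winged bypass valve fully open, wings in line with its pipe, then shut the brass-winged stopcock by turning it clockwise until its washer sits snug on the seat, finger-tight and no harder. The gauge stands right beside the brass wings: do not press on it, and leave the loose fittings and tools where they lie.

Things in the scene. Friction and masses are not known exactly. Their poses are not given: they have to be found in the camera images.
- duty: duty branch: copper pipe, 22 mm thick, axis 55 mm above the bench, with brass screw-down stopcock, gauge and Y-strainer. Origin on the bench under the pipe's middle; y along the pipe, z up. Stopcock spindle upright at x = 0, y = +30 mm; its bonnet and gland nut end 98 mm up. Parallel to the bypass branch, 130 mm apart, either one nearer to the robot
- stop_key: the stopcock's brass butterfly key; origin on the spindle axis at mid-wing, 122 mm up; x along the wings, z up. Clockwise from above shuts. Gland drag about 0.08 N m. The washer meets its unseen seat 0.5 to 2.6 rad from the start; from there the torque climbs about 1 N m per rad. Snug: 0.12 to 0.28 N m above the reading while it turns freely; 0.34 above crushes the washer. Stays where left
- gauge: fragile pressure gauge on the duty pipe beside the stopcock: black case 42 mm across, 24 mm thick, white dial, centre 110 mm and top 131 mm above the bench. Origin on the bench under it, 61 mm from the spindle axis along the duty branch's +y; the case begins 40 mm from that axis, 8 mm beyond the sweep of the wing tips
- bypass: bypass branch: second copper pipe, parallel to the duty branch, with a steel quarter-turn ball valve. Origin on the bench under the pipe's middle; y along the pipe, z up. Valve spindle upright at x = 0, y = -20 mm; its gland nut ends 93 mm above the bench
- bypass_key (a joint): angle of the red butterfly handle, rad: 0 shut, wings across the pipe; 1.57 fully open, wings in line with the pipe, at a hard stop. Opens anticlockwise seen from above, against a drag of about 0.15 N m; stays where left
- bypass_wings (a point): middle of the red butterfly handle, on its spindle axis, 122 mm above the bench: wings 60 mm over the tips, 8 mm thick, 20 mm high, slim upright 8 mm spindle below. x along the wings, z up
- tape: loose white roll of thread tape, 56 mm across, 14 mm high, on the bench in front of the skid; origin at its underside's centre
- nipple: loose brass pipe nipple standing upright, 31 mm across its collar, 40 mm high, on the bench in front of the skid; origin at its underside's centre
- tee: loose green plastic tee fitting, 66 mm long, 34 mm high, lying in the drip tray between the two pipes; origin under its middle, on the tray floor 4 mm above the bench
- pliers: loose pliers with orange handles, 180 mm long, lying on the bench beside the skid; origin on the bench under the pivot, jaws to +x
- stop_wings (a point): the same point and axes as stop_key, for grasping: brass wings 64 mm over the tips, 8 mm thick, 20 mm high (112 to 132 mm above the bench), on a slim upright spindle 8 mm thick. Let go, the key springs back a little, until the washer carries 0.08 N m at most, still shut. After a step and stop the drag may act either way, so compare like readings

How it is judged:
By the outcome, as a careful person would: the job done as asked, in the order asked, and still so for the second after the job is handed in, with the robot touching nothing.
It also fails if it takes over 72 s, if anything falls off the work surface, if the arm or the gripper's body presses on something with over 40 N, if the wrist force passes 120 N, or if a joint passes its speed limit or range.

### The arm

A 6-joint arm with a two-finger parallel gripper is mounted at the origin on the work surface. World frame = base frame: x ahead of the robot, y to its left, z up, the work surface at z = 0. Lengths are in m, angles in degrees, forces in N, time in s.
With the tool pointing down it reaches from about 0.35 to 0.725 m from the base axis. Payload 4.3 kg.
Tool frame: the origin (TCP) lies midway between the tips of the shut fingers; the grasp point (between the pads) lies 19 mm behind it; z points along the fingers, y is the line along which they close (so a half turn about z gives the same grasp; the last joint's range is limited). The gripper opens to 85 mm and grips with 20 to 120 N. Pads are 22 mm wide; open, the fingers measure 114 mm over their backs; the gripper's body (76 mm by 85 mm) begins 54 mm behind the grasp point. The pads swing forward as they close: fully open they stand 13 mm farther back than shut.
Start: joints at [-71.981, 21.618, 4.641, 73.018, 0, 83.68], TCP at [0.237, -0.524, 0.231] pointing down, gripper open.
Joint ranges: [-156.06, 156.06], [-48.1, 94.91], [-58.44, 69.94], [-101.28, 121.22], [-78.64, 73.56], [-180, 180]. Speed limits (degrees/s): [147.25, 147.25, 180, 180, 180, 180].

### API

Orientations are given as a 3x3 rotation matrix whose columns are the frame's x, y, z axes.
In Python, from station import sensors, snapshot, workorder, regions_of, pinpoint gives the robot as it stands.
- The arm moves only by the tool send_rows, never from a script. Its argument "rows" is text: rows parted by semicolons, each of 6 numbers parted by spaces: the shift along the world's x, y, z in units of 25 mm (1.0 is 25 mm), then the turn, a rotation vector about the world's x, y, z in units of 6 degrees (1.0 is 6 degrees). A call has 1 to 5 rows; each row is the pose to reach, as a shift and turn from the pose commanded when the call began; what a row does not reach only later rows make up. A row lasts 1/8 s, in which the tool goes at most 62.5 mm and 10.7 degrees, less where a joint would pass 70% of its speed; a pose out of reach is approached as far as the arm can. A call with a gripper value outside its range is refused whole. "claw" is the finger opening in mm, from 0 to 85.4, set as the call begins (left out, the last holds). The fingers move at their own pace and stop on an object; the grip force is fixed at half the most. Time passes only in rows, so rows that repeat a pose let the fingers close. It gives the time, the measured TCP pose, the force, the opening and the grip force at its end, in the units of the state.
- sensors.get_obs(): the state, without advancing time (a new reading comes with each control period).
- snapshot(name): name is "scene" or "side" or "wrist"; returns a dict with "pixels" (400x640x3 uint8, red, green, blue), "camera_matrix" (3x3 intrinsics, pixels), "extrinsics" (4x4, takes a point from camera to world coordinates). Camera axes: x right, y down, z forward; pixel columns grow to the right and rows downward; lengths in m; the calibration is good to about 2 mm. The wrist camera is an equidistant fisheye: a pixel r from the principal point sees the ray r / f radians off the axis. A picture is of the moment at which its call begins. There is no depth.
- workorder.finish_job(): hands the job in; it is judged then, once.
Trained networks look in the newest picture that a camera, given by its name, has taken for a name from the list of things; names that differ only in an ending like _2 or _b are one class to them, and where a whole thing is asked for, a point or a joint stands for the part that bears it (a point fixed in the world has none). Each returns a list of dicts, best first, with "score" (0 to 1); they miss things now and then, are a little off and sometimes report something else, mostly with a low value. They report only what shows in the picture. A call takes as long as a camera call.
- regions_of(camera, name): "pixels" (400x640 bool, what is visible of it).
- pinpoint(camera, name): "xyz" ([x, y, z] in m, in world coordinates, good to about 4 mm: a listed point, or the origin of a listed thing).
The state is a dict: "time": time; "joint_positions": joint angles; "qvel": joint speeds; "tau": joint torques, N m; "ee_pos": TCP position; "tool_rot": TCP orientation; "contact_force": force on the tool from outside, world axes, zero at the start; "wrist_torque": the same for the moment, N m; "grip_width": finger opening in m; "grasp_force": force on a finger pad.
Only numpy, scipy, OpenCV 4.12 (cv2) and the standard library are available. Lean on these libraries where they do the work, as an engineer would, in place of code of your own. Each camera call takes 0.05 s, during which the arm holds its last target. There are 200 camera calls.

## Working session

There is one attempt and no reset: what is moved stays moved. The work goes in short steps, Python scripts to look and compute and a tool call to move; the robot and the scene stay as the last step left them, time stands still between calls to the robot, and variables do not carry over. Pictures are saved under pics/ and viewed, at most 10 in all, crops included, and the job is handed in when it is done.

Besides the shell and the picture viewer there is one more tool, called after "Request:" as a command line: name --argument value ..., lists and objects as JSON in quotes. send_rows: Moves the arm, as the interface text tells. Its arguments: {"type":"object","properties":{"rows":{"type":"string"},"claw":{"type":"number"}},"required":["rows"]}

```bash
mkdir -p pics
cat > h.py <<'E'
from station import sensors, snapshot, workorder, regions_of, pinpoint
import numpy as np, cv2
def save(cam,name):
    s=snapshot(cam); cv2.imwrite(f'pics/{name}.png',s['pixels'][:,:,::-1]); return s
def proj(s,p):
    E=np.linalg.inv(s['extrinsics']); c=E[:3,:3]@np.array(p)+E[:3,3]; u=s['camera_matrix']@c; return u[:2]/u[2]
def ray(s,uv):
    d=np.linalg.inv(s['camera_matrix'])@np.array([uv[0],uv[1],1.]); return s['extrinsics'][:3,3], s['extrinsics'][:3,:3]@d
def atz(s,uv,z):
    o,d=ray(s,uv); return o+d*(z-o[2])/d[2]
E
python3 - <<'E'
from h import *
np.set_printoptions(precision=4,suppress=True)
for c in ['scene','side']:
    s=save(c,c+'0'); print(c,s['extrinsics'][:3,3])
    for n in ['duty','stop_wings','gauge','bypass','bypass_wings','tape','nipple','tee','pliers']:
        for r in pinpoint(c,n)[:2]: print(n,r['xyz'],round(r['score'],2))
o=sensors.get_obs();print({k:np.array(v) for k,v in o.items()})
E
```

```text
scene [1.205  0.136  0.6316]
duty [0.4732, -0.0001, 0.001] 0.59
stop_wings [0.4629, 0.0272, 0.1222] 0.69
bypass [0.5993, 0.0318, -0.001] 0.92
bypass_wings [0.4735, 0.0019, 0.0014] 0.67
bypass_wings [0.6032, 0.0159, 0.1187] 0.55
tape [0.3854, -0.1337, -0.0005] 0.75
tape [0.4701, 0.0267, 0.1255] 0.45
nipple [0.3523, 0.0327, -0.0005] 0.53
nipple [0.6031, 0.0191, 0.1187] 0.46
tee [0.5509, -0.0364, 0.0019] 0.92
pliers [0.54, -0.2936, -0.001] 0.64
side [0.1279 0.6205 0.6289]
duty [0.4766, 0.0049, -0.0007] 0.73
stop_wings [0.463, 0.0313, 0.1219] 0.8
bypass [0.5986, 0.0387, -0.0034] 0.82
bypass_wings [0.4638, 0.0291, 0.1238] 0.23
tape [0.3854, -0.1301, 0.0005] 0.59
nipple [0.3516, 0.0255, 0.0013] 0.75
tee [0.5506, -0.0385, 0.0063] 0.88
tee [0.5962, 0.039, -0.0014] 0.42
pliers [0.5406, -0.298, -0.0018] 0.6
{'time': array(1.), 'joint_positions': array([-71.9812,  21.6165,   4.643 ,  73.0197,  -0.0008,  83.6813]), 'qvel': array([ 0.0272,  0.0531,  0.0001,  0.0343, -0.026 , -0.1302]), 'tau': array([  0.0003, -46.3525,  27.0165,   0.0003,  -0.0001,  -0.    ]), 'ee_pos': array([ 0.237 , -0.5239,  0.2314]), 'tool_rot': array([[ 0.9111,  0.4121,  0.    ],
       [ 0.4121, -0.9111, -0.0001],
       [-0.    ,  0.0001, -1.    ]]), 'contact_force': array([0.1499, 0.3723, 0.5491]), 'wrist_torque': array([-0.007 ,  0.0173,  0.0109]), 'grasp_force': array(0.), 'grip_width': array(0.0857)}
```

View pics/scene0.png

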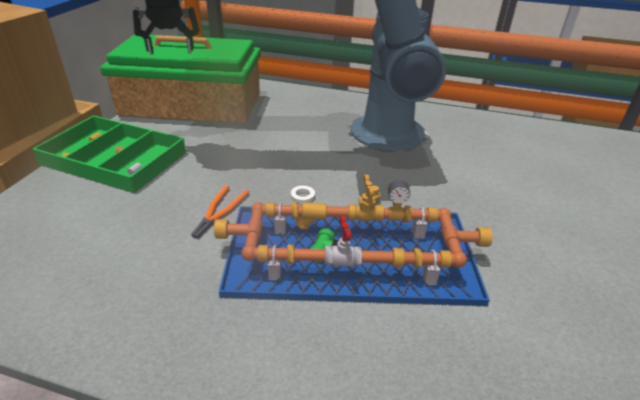

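View pics/side0.png

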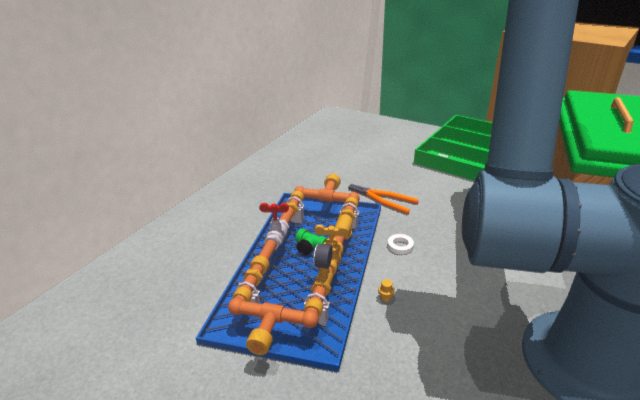

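The pipes run roughly along y. The duty branch is the nearer one (x≈0.47), with the brass key at about (0.463, 0.03) and the gauge on its +y side. The bypass is at x≈0.60, with the red wings (scene px 345,230) across the pipe. I'll move above the skid to look with the wrist camera.

Request:
send_rows --rows "1.1 2.1 1 0 0 0; 2.2 4.2 2 0 0 0; 3.3 6.3 2.8 0 0 -0.5; 4.4 8.4 2.8 0 0 -1; 5.5 10.5 2.8 0 0 -1.7" --claw 40

```text
time: 1.62
ee_pos: [0.3754, -0.2599, 0.302]
tool_rot: [[0.97, 0.242, 0.002], [0.242, -0.97, -0.001], [0.001, 0.002, -1.0]]
contact_force: [0.9, -0.1, 0.1]
grip_width: 0.0399
grasp_force: 0.0
```

Request:
send_rows --rows "1.2 2.2 0 0 0 0; 2.4 4.4 0 0 0 0; 3.6 6.6 0 0 0 0; 4.8 8.8 0 0 0 0; 6 11.2 0 0 0 0"

```text
time: 2.25
ee_pos: [0.523, 0.0159, 0.3016]
tool_rot: [[0.97, 0.244, 0.001], [0.244, -0.97, -0.0], [0.001, 0.001, -1.0]]
contact_force: [0.8, -0.7, 0.4]
grip_width: 0.0402
grasp_force: 0.0
```

Request:
send_rows --rows "0 0 0 0 0 0; 0 0 0 0 0 0"

```text
time: 2.5
ee_pos: [0.5219, 0.0138, 0.3012]
tool_rot: [[0.97, 0.245, -0.001], [0.245, -0.97, -0.001], [-0.001, 0.001, -1.0]]
contact_force: [0.1, -0.3, -0.4]
grip_width: 0.0399
grasp_force: 0.0
```

Run:
```python
from h import *
np.set_printoptions(precision=4,suppress=True)
s=save('wrist','w1'); print(s['extrinsics'],s['camera_matrix'])
for n in ['duty','stop_wings','gauge','bypass','bypass_wings','stop_key','tee']:
    for r in pinpoint('wrist',n)[:2]: print(n,r['xyz'],round(r['score'],2))
o=sensors.get_obs();print(o['time'],o['joint_positions'],o['ee_pos'],o['wrist_torque'],o['contact_force'])
```

```text
[[ 0.2445 -0.9274 -0.283   0.5948]
 [-0.9696 -0.2336 -0.0723  0.0331]
 [ 0.0009  0.292  -0.9564  0.4429]
 [ 0.      0.      0.      1.    ]] [[309.7069   0.     321.4631]
 [  0.     309.7069 201.7604]
 [  0.       0.       1.    ]]
duty [0.4741, 0.0023, -0.0003] 0.91
duty [0.4684, 0.0347, 0.1242] 0.35
stop_wings [0.4653, 0.0341, 0.1188] 0.59
gauge [0.449, 0.0844, 0.0019] 0.95
bypass [0.6018, 0.0331, -0.0008] 0.89
bypass_wings [0.6068, 0.0195, 0.1222] 0.85
bypass_wings [0.4649, 0.0314, 0.1223] 0.72
stop_key [0.4664, 0.0317, 0.1206] 0.66
tee [0.5502, -0.0335, 0.0034] 0.92
2.9 [ -5.5171  14.8947   5.543   80.6337  -0.0045 160.4287] [0.522  0.0131 0.3015] [-0.0033 -0.0326  0.0737] [-0.5644  0.3813 -0.2111]
```

View pics/w1.png

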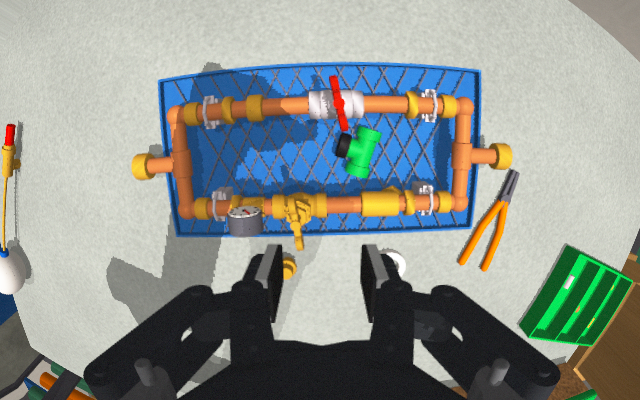

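```bash
cat >> h.py <<'E'
def fatz(s,uv,z):
    K=s['camera_matrix']; uv=np.atleast_2d(uv).astype(float)
    d=(uv-K[:2,2])/K[0,0]; r=np.linalg.norm(d,axis=1)+1e-9
    v=np.c_[d*(np.sin(r)/r)[:,None],np.cos(r)]@s['extrinsics'][:3,:3].T
    o=s['extrinsics'][:3,3]; return o+v*((z-o[2])/v[:,2])[:,None]
def fproj(s,p):
    E=np.linalg.inv(s['extrinsics']); c=E[:3,:3]@np.array(p)+E[:3,3]; n=np.hypot(c[0],c[1]); return s['camera_matrix'][:2,2]+s['camera_matrix'][0,0]*np.arctan2(n,c[2])*c[:2]/n
def rect(P):
    P=P[:,:2]; (c,wh,a)=cv2.minAreaRect((P*1000).astype(np.float32)); b=cv2.boxPoints((c,wh,a))
    e=max((b[1]-b[0],b[2]-b[1]),key=np.linalg.norm); return np.array(c),np.array(wh),np.degrees(np.arctan2(e[1],e[0]))%180
E
python3 - <<'E'
from h import *
np.set_printoptions(precision=2,suppress=True)
s=snapshot('wrist'); im=s['pixels'].astype(int)
red=(im[:,:,0]>110)&(im[:,:,1]<60)&(im[:,:,2]<70)
red[:, :300]=0; red[:,380:]=0; red[160:]=0
ys,xs=np.nonzero(red); print(len(xs)); print('red',rect(fatz(s,np.c_[xs,ys],.13)))
for n,z in [('stop_wings',.13),('bypass_wings',.13),('duty',.055),('bypass',.055)]:
    for r in regions_of('wrist',n)[:2]:
        ys,xs=np.nonzero(r['pixels']); print(n,round(r['score'],2),len(xs),xs.min(),xs.max(),ys.min(),ys.max(),rect(fatz(s,np.c_[xs,ys],z)))
# pipe ends: elbows centres by eye
print(fatz(s,[[176,113],[463,105],[186,208],[465,203]],.055)*1000)
a=im[170:260,200:350].astype(np.uint8); b=im[60:150,270:420].astype(np.uint8)
cv2.imwrite('pics/c1.png',cv2.resize(np.vstack([b,a]),None,fx=5.3*0.6,fy=5.3*0.6,interpolation=cv2.INTER_CUBIC)[:,:,::-1])
E
```

```text
418
red (array([606.08,  17.88]), array([56.95, 10.17]), np.float32(29.831345))
stop_wings 0.93 505 287 304 197 250 (array([470.53,  30.43]), array([63.05, 12.18]), np.float32(21.890642))
bypass_wings 0.68 526 329 347 76 131 (array([605.7 ,  17.92]), array([57.46, 10.62]), np.float32(26.256203))
duty 0.98 6711 191 453 186 250 (array([455.56,  -3.76]), array([ 86.23, 368.13]), np.float32(106.64547))
bypass 0.85 6287 180 459 75 131 (array([603.95,  37.39]), array([ 70.  , 368.24]), np.float32(101.8246))
bypass 0.69 493 287 303 197 250 (array([440.84,  30.28]), array([77.99, 14.93]), np.float32(20.60541))
[[ 553.08  221.11   55.  ]
 [ 655.37 -145.89   55.  ]
 [ 424.99  186.4    55.  ]
 [ 527.64 -194.21   55.  ]]
```

View pics/c1.png

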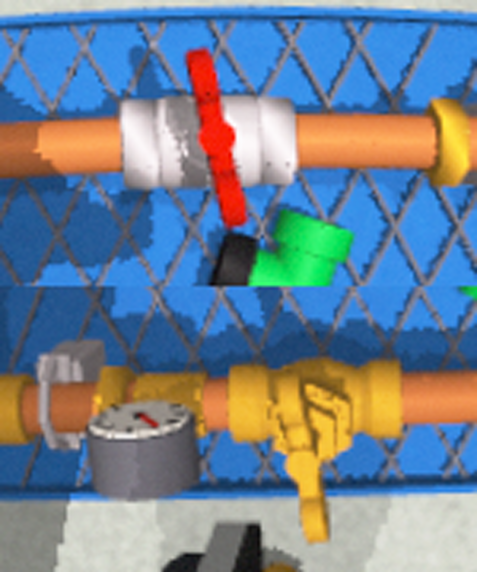

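The red wings are centred near (606, 18) mm at yaw ~28°. The pipe yaw is about 15°, so the red valve starts at roughly 0.22 rad. Now I'll go above the red wings.

Request:
send_rows --rows "1.7 0.1 0 0 0 1.2; 3.36 0.2 -1 0 0 2.3; 3.36 0.2 -3 0 0 2.3; 3.36 0.2 -5 0 0 2.3; 3.36 0.2 -5 0 0 2.3" --claw 45

```text
time: 3.78
ee_pos: [0.6018, 0.0194, 0.1714]
tool_rot: [[0.883, 0.469, -0.011], [0.469, -0.883, 0.001], [-0.01, -0.006, -1.0]]
contact_force: [-0.9, -1.0, 1.1]
grip_width: 0.0449
grasp_force: 0.0
```

Request:
send_rows --rows "0 0 0 0 0 0; 0 0 0 0 0 0"

```text
time: 4.03
ee_pos: [0.6085, 0.0188, 0.1797]
tool_rot: [[0.883, 0.469, 0.006], [0.469, -0.883, -0.0], [0.005, 0.003, -1.0]]
contact_force: [0.3, 0.4, -0.1]
grip_width: 0.0453
grasp_force: 0.0
```

Run:
```python
from h import *
np.set_printoptions(precision=4,suppress=True)
s=save('wrist','w2'); im=s['pixels'].astype(int)
red=((im[:,:,0]>90)&(im[:,:,1]<60)&(im[:,:,2]<70)).astype(np.uint8)
n,l,st,c=cv2.connectedComponentsWithStats(red); i=1+np.argmax(st[1:,4]); ys,xs=np.nonzero(l==i); print(st[i],rect(fatz(s,np.c_[xs,ys],.131)))
for r in pinpoint('wrist','bypass_wings')[:2]: print(r['xyz'],r['score'])
o=sensors.get_obs();print(o['time'],o['joint_positions'],o['ee_pos'],o['tool_rot'],o['wrist_torque'],o['contact_force'])
print(fproj(s,[.606,.0185,.132]))
```

```text
[313 184  18  82 957] (array([608.8299,  19.3317]), array([57.6669, 11.2888]), np.float32(28.464005))
[0.6085, 0.0214, 0.1184] 0.74
4.125 [ -4.2008  26.2642   3.9444  67.397   -0.0052 147.8611] [0.608  0.0188 0.179 ] [[ 0.8834  0.4685  0.0049]
 [ 0.4685 -0.8835 -0.0005]
 [ 0.0041  0.0027 -1.    ]] [-0.03    0.0225 -0.0357] [ 0.356  -0.4561  0.0702]
[320.5675 231.1548]
```

View pics/w2.png

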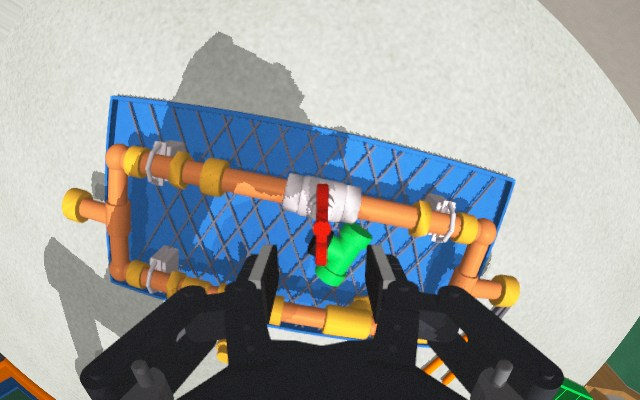

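The red wings stand upright in the picture at column 321, with the hub at (321, 230). That puts the hub at about (608, 19) mm, midway between the fingers. I'll descend and close.

Request:
send_rows --rows "0 0 -1 0 0 0; 0 0 -2 0 0 0; 0 0 -2.85 0 0 0; 0 0 -2.85 0 0 0; 0 0 -2.85 0 0 0"

```text
time: 4.75
ee_pos: [0.6072, 0.0189, 0.1066]
tool_rot: [[0.883, 0.469, 0.002], [0.469, -0.883, -0.0], [0.002, 0.001, -1.0]]
contact_force: [0.2, 0.8, 0.4]
grip_width: 0.0451
grasp_force: 0.0
```

Request:
send_rows --rows "0 0 0 0 0 0; 0 0 0 0 0 0; 0 0 0 0 0 0; 0 0 0 0 0 0; 0 0 0 0 0 0" --claw 0

```text
time: 5.38
ee_pos: [0.6074, 0.018, 0.1063]
tool_rot: [[0.884, 0.468, 0.003], [0.468, -0.884, -0.002], [0.002, 0.003, -1.0]]
contact_force: [2.0, -4.2, 5.8]
grip_width: 0.0067
grasp_force: 62.2
```

```bash
cat > st.py <<'E'
from station import sensors
import numpy as np
np.set_printoptions(precision=4,suppress=True)
o=sensors.get_obs();R=np.array(o['tool_rot'])
print(o['time'],'yaw_y',np.degrees(np.arctan2(R[1,1],R[0,1])),'pos',np.array(o['ee_pos']),'M',np.array(o['wrist_torque']),'F',np.array(o['contact_force']),'w',o['grip_width'],'g',o['grasp_force'],'j6',o['joint_positions'][5],'Ftool',R.T@np.array(o['contact_force']))
E
python3 st.py
```

```text
5.375 yaw_y -62.09489003346204 pos [0.6074 0.018  0.1063] M [-0.7961 -0.1766  0.0427] F [ 2.0161 -4.2384  5.8438] w 0.006714976952821145 g 62.16747086495161 j6 147.86161182789112 Ftool [-0.1924  4.7067 -5.8299]
```

Request:
send_rows --rows "0 0 0 0 0 1; 0 0 0 0 0 2; 0 0 0 0 0 3; 0 0 0 0 0 4; 0 0 0 0 0 5"

```text
time: 6.0
ee_pos: [0.6067, 0.0188, 0.1063]
tool_rot: [[0.528, 0.849, 0.002], [0.849, -0.528, -0.0], [0.001, 0.001, -1.0]]
contact_force: [-1.8, -2.2, 7.7]
grip_width: 0.0061
grasp_force: 62.6
```

```bash
python3 st.py
```

```text
6.0 yaw_y -31.894974204446832 pos [0.6067 0.0188 0.1063] M [-0.371   0.1772 -0.1537] F [-1.7713 -2.1994  7.7055] w 0.006088751213369289 g 62.55004880949855 j6 117.68512436775737 Ftool [-2.7979 -0.3304 -7.7079]
```

Request:
send_rows --rows "0 0 0 0 0 1.2; 0 0 0 0 0 2.4; 0 0 0 0 0 3.6; 0 0 0 0 0 4.8; 0 0 0 0 0 6"

```text
time: 6.62
ee_pos: [0.6055, 0.0191, 0.1062]
tool_rot: [[-0.072, 0.997, -0.001], [0.997, 0.072, 0.0], [0.0, -0.0, -1.0]]
contact_force: [-5.4, -0.9, 10.9]
grip_width: 0.0065
grasp_force: 62.9
```

Request:
send_rows --rows "0 0 0 0 0 0.4; 0 0 0 0 0 0.8; 0 0 0 0 0 1.2; 0 0 0 0 0 1.5; 0 0 0 0 0 1.5"

```text
time: 7.25
ee_pos: [0.6051, 0.0191, 0.1062]
tool_rot: [[-0.224, 0.975, -0.001], [0.975, 0.224, 0.0], [0.0, -0.001, -1.0]]
contact_force: [-5.0, -1.8, 11.1]
grip_width: 0.0068
grasp_force: 63.0
```

```bash
python3 st.py
```

```text
7.25 yaw_y 12.948468045007113 pos [0.6051 0.0191 0.1062] M [-0.3603  0.9187 -0.0548] F [-4.9937 -1.779  11.0938] w 0.006826997976694445 g 62.97338115982711 j6 72.85260838129733 Ftool [ -0.6104  -5.2769 -11.0886]
```

Request:
send_rows --rows "0 0 0 0 0 0.15; 0 0 0 0 0 0.3; 0 0 0 0 0 0.3"

```text
time: 7.62
ee_pos: [0.605, 0.0191, 0.1062]
tool_rot: [[-0.254, 0.967, -0.001], [0.967, 0.254, 0.0], [0.0, -0.001, -1.0]]
contact_force: [-4.6, -1.8, 10.5]
grip_width: 0.0066
grasp_force: 63.0
```

```bash
python3 st.py
```

```text
7.625 yaw_y 14.735827450142406 pos [0.605  0.0191 0.1062] M [-0.3459  0.9239 -0.0101] F [-4.5922 -1.7628 10.4683] w 0.0066070552225813576 g 62.9917483124882 j6 71.06719300485389 Ftool [ -0.5327  -4.9015 -10.4629]
```

Request:
send_rows --rows "0 0 0 0 0 0.15; 0 0 0 0 0 0.3; 0 0 0 0 0 0.3"

```text
time: 8.0
ee_pos: [0.605, 0.019, 0.1062]
tool_rot: [[-0.284, 0.959, -0.001], [0.959, 0.284, 0.0], [0.001, -0.001, -1.0]]
contact_force: [-4.6, -2.6, 10.7]
grip_width: 0.0065
grasp_force: 63.0
```

```bash
python3 st.py
```

```text
8.0 yaw_y 16.50865668774782 pos [0.605  0.019  0.1062] M [-0.305   1.0009 -0.2912] F [-4.593  -2.6211 10.7314] w 0.006470658175145159 g 63.02448235452175 j6 69.28977034934772 Ftool [ -1.2022  -5.1617 -10.7257]
```

Request:
send_rows --rows "0 0 0 0 0 0.15; 0 0 0 0 0 0.25; 0 0 0 0 0 0.25"

```text
time: 8.38
ee_pos: [0.605, 0.0191, 0.1062]
tool_rot: [[-0.308, 0.952, -0.001], [0.952, 0.308, 0.0], [0.001, -0.001, -1.0]]
contact_force: [-4.7, -1.7, 11.3]
grip_width: 0.0065
grasp_force: 66.0
```

```bash
python3 st.py
```

```text
8.375 yaw_y 17.913909184118246 pos [0.605  0.0191 0.1062] M [-0.2652  0.9919 -0.8235] F [-4.6695 -1.7118 11.2935] w 0.006547783226414386 g 66.02215650480503 j6 67.87677325486163 Ftool [ -0.1833  -4.9822 -11.2882]
```

The hard stop is clear: torque rose from 0.15 to 0.82 N m at yaw ~16°, which is the valve fully open. I'll release, rise and go over the brass key.

Request:
send_rows --rows "0 0 0 0 0 0; 0 0 0 0 0 0; 0 0 0 0 0 0; 0 0 2 0 0 0; 0 0 4.2 0 0 0" --claw 40

```text
time: 9.0
ee_pos: [0.6051, 0.0192, 0.2098]
tool_rot: [[-0.31, 0.951, -0.003], [0.951, 0.31, 0.001], [0.002, -0.003, -1.0]]
contact_force: [0.9, -1.0, 0.7]
grip_width: 0.0402
grasp_force: 0.0
```

Request:
send_rows --rows "-1 0 0 0 0 1.7; -2 0 0 0 0 3.4; -3.5 0.2 0 0 0 5.1; -5 0.4 0 0 0 6.8; -5.5 0.4 0 0 0 8.5"

```text
time: 9.62
ee_pos: [0.4662, 0.0295, 0.2099]
tool_rot: [[-0.936, 0.352, -0.002], [0.352, 0.936, 0.001], [0.002, 0.0, -1.0]]
contact_force: [0.7, 0.4, 0.2]
grip_width: 0.0399
grasp_force: 0.0
```

Request:
send_rows --rows "0 0 0 0 0 1.7; 0 0 0 0 0 3.4; 0 0 0 0 0 5.1; 0 0 0 0 0 7.2; 0 0 0 0 0 7.2" --claw 30

```text
time: 10.25
ee_pos: [0.4686, 0.0291, 0.2099]
tool_rot: [[-0.926, -0.378, -0.0], [-0.378, 0.926, 0.0], [0.0, 0.0, -1.0]]
contact_force: [0.0, 0.3, -0.0]
grip_width: 0.0298
grasp_force: 0.0
```

```bash
python3 st.py
python3 - <<'E'
from h import *
np.set_printoptions(precision=4,suppress=True)
s=save('wrist','w3'); im=s['pixels'].astype(int); print(s['extrinsics'][:3,3])
for n in ['stop_wings','gauge','duty']:
    for r in pinpoint('wrist',n)[:2]: print(n,r['xyz'],r['score'])
for r in regions_of('wrist','stop_wings')[:2]:
    ys,xs=np.nonzero(r['pixels']); print(r['score'],xs.min(),xs.max(),ys.min(),ys.max(),rect(fatz(s,np.c_[xs,ys],.13)))
for p in [[.468,.029,.132]]: print(fproj(s,p))
E
```

```text
10.25 yaw_y 112.22495771766062 pos [0.4686 0.0291 0.2099] M [-0.0135 -0.0069  0.0079] F [ 0.0066  0.2557 -0.0184] w 0.029776139943385894 g 0.0 j6 -26.43619886861656 Ftool [-0.1028  0.2342  0.0185]
[0.4005 0.0019 0.3517]
stop_wings [0.4676, 0.0308, 0.1222] 0.82
stop_wings [0.354, 0.0243, 0.0037] 0.22
gauge [0.4478, 0.0887, 0.0018] 0.87
duty [0.4771, 0.0035, 0.0016] 0.96
0.75 316 331 165 242 (array([464.8971,  29.7896]), array([60.9165, 11.1205]), np.float32(26.67813))
[320.8946 209.1479]
```

View pics/w3.png

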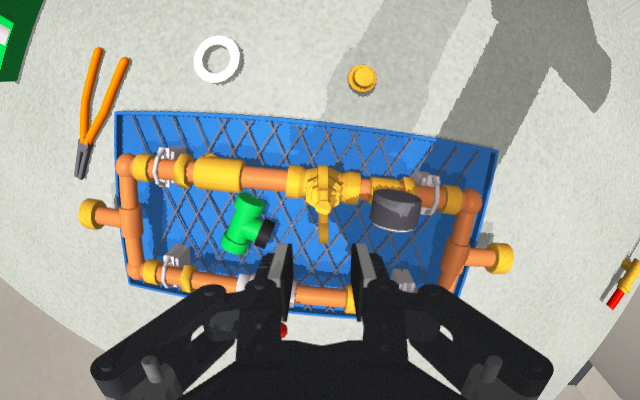

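The brass wings lie near-vertical in the picture (columns 316–331, hub ~(323, 190)), the gauge is to the right at (397, 210), and the tape and nipple are undisturbed. The hub estimate is (466, 30.7) mm. I'll descend and grip.

Request:
send_rows --rows "-0.1 0.06 -1 0 0 0.3; -0.1 0.06 -2 0 0 0.3; -0.1 0.06 -3 0 0 0.3; -0.1 0.06 -4.1 0 0 0.3; -0.1 0.06 -4.1 0 0 0.3"

```text
time: 11.12
ee_pos: [0.4641, 0.0306, 0.1059]
tool_rot: [[-0.914, -0.407, -0.005], [-0.407, 0.914, 0.0], [0.004, 0.002, -1.0]]
contact_force: [-0.3, 0.1, 0.1]
grip_width: 0.0301
grasp_force: 0.0
```

```bash
python3 st.py
```

```text
11.125 yaw_y 113.99428783149693 pos [0.4641 0.0306 0.1059] M [-0.0197 -0.02    0.0374] F [-0.3461  0.0827  0.0518] w 0.030141314078197434 g 0.0 j6 -28.050025952959558 Ftool [ 0.2828  0.2164 -0.0501]
```

Request:
send_rows --rows "0 0 0 0 0 0; 0 0 0 0 0 0; 0 0 0 0 0 0; 0 0 0 0 0 0; 0 0 0 0 0 0" --claw 0

```text
time: 11.75
ee_pos: [0.4672, 0.0298, 0.1088]
tool_rot: [[-0.913, -0.407, 0.002], [-0.407, 0.913, -0.001], [-0.002, -0.002, -1.0]]
contact_force: [-0.6, -3.1, 6.5]
grip_width: 0.0067
grasp_force: 62.6
```

```bash
python3 st.py
```

```text
11.75 yaw_y 114.01723159378717 pos [0.4672 0.0298 0.1088] M [-0.6302  0.1965 -0.0403] F [-0.5938 -3.0943  6.5034] w 0.006682357758054343 g 62.57719620130956 j6 -28.090514764883473 Ftool [ 1.7911 -2.5989 -6.5007]
```

Request:
send_rows --rows "0.01 -0.03 0 0 0 -0.7; 0.01 -0.03 0 0 0 -1.4; 0.01 -0.03 0 0 0 -2.1; 0.01 -0.03 0 0 0 -2.8; 0.01 -0.03 0 0 0 -3.5"

```text
time: 12.38
ee_pos: [0.4673, 0.0297, 0.1088]
tool_rot: [[-0.999, -0.051, 0.002], [-0.051, 0.999, -0.0], [-0.002, -0.0, -1.0]]
contact_force: [-2.0, -1.7, 6.9]
grip_width: 0.0064
grasp_force: 62.7
```

```bash
python3 st.py
```

```text
12.375 yaw_y 92.92389076735857 pos [0.4673 0.0297 0.1088] M [-0.3713  0.2732  0.1178] F [-1.9775 -1.6753  6.9322] w 0.006425722353487423 g 62.7239802852273 j6 -7.065067018929424 Ftool [ 2.0456 -1.5732 -6.9364]
```

Request:
send_rows --rows "0 0 0 0 0 -0.25; 0 0 0 0 0 -0.5; 0 0 0 0 0 -0.75; 0 0 0 0 0 -1; 0 0 0 0 0 -1.25"

```text
time: 13.0
ee_pos: [0.4673, 0.0296, 0.1088]
tool_rot: [[-0.997, 0.078, 0.002], [0.078, 0.997, -0.0], [-0.002, 0.0, -1.0]]
contact_force: [-0.6, -2.0, 6.5]
grip_width: 0.0064
grasp_force: 62.7
```

```bash
python3 st.py
```

```text
13.0 yaw_y 85.50464872699432 pos [0.4673 0.0296 0.1088] M [-0.3826  0.3225  0.1167] F [-0.6471 -1.9776  6.4955] w 0.0064130548163577996 g 62.653351379558444 j6 0.3497617059576423 Ftool [ 0.4764 -2.0222 -6.4966]
```

Request:
send_rows --rows "0 0 0 0 0 -0.3; 0 0 0 0 0 -0.6; 0 0 0 0 0 -0.9; 0 0 0 0 0 -1.2; 0 0 0 0 0 -1.5"

```text
time: 13.62
ee_pos: [0.4673, 0.0295, 0.1088]
tool_rot: [[-0.972, 0.234, 0.002], [0.234, 0.972, -0.0], [-0.002, 0.0, -1.0]]
contact_force: [-2.0, -2.6, 6.3]
grip_width: 0.0065
grasp_force: 62.7
```

```bash
python3 st.py
```

```text
13.625 yaw_y 76.49310702512615 pos [0.4673 0.0295 0.1088] M [-0.412   0.3242  0.0266] F [-2.0272 -2.6011  6.3102] w 0.0064644258210644085 g 62.72336038760841 j6 9.361096402629785 Ftool [ 1.35   -3.0013 -6.3138]
```

```bash
cat > avg.py <<'E'
import sys; from station import sensors, snapshot
import numpy as np
np.set_printoptions(precision=3,suppress=True)
L=[];F=[]
for i in range(int(sys.argv[1])):
    o=sensors.get_obs(); L.append(o['wrist_torque'][2]);F.append(o['contact_force'])
    snapshot('wrist')
R=np.array(o['tool_rot']);print(o['time'],'yaw',np.degrees(np.arctan2(R[1,1],R[0,1])).round(2),'Mz',np.mean(L[1:]).round(3),np.array(L),'F',np.mean(F,0))
E
python3 avg.py 8
```

```text
13.975 yaw 76.53 Mz -0.027 [ 0.027  0.014 -0.011 -0.013 -0.037 -0.047 -0.049 -0.048] F [-1.384 -2.335  6.724]
```

Request:
send_rows --rows "0 0 0 0 0 -0.2; 0 0 0 0 0 -0.4; 0 0 0 0 0 -0.6; 0 0 0 0 0 -0.8; 0 0 0 0 0 -1"

```text
time: 14.65
ee_pos: [0.4672, 0.0295, 0.1087]
tool_rot: [[-0.943, 0.334, 0.002], [0.334, 0.943, -0.0], [-0.002, 0.0, -1.0]]
contact_force: [-1.9, -2.8, 7.4]
grip_width: 0.0067
grasp_force: 62.7
```

```bash
python3 avg.py 6
```

```text
14.9 yaw 70.53 Mz -0.0 [ 0.106  0.009  0.006 -0.027  0.009  0.002] F [-1.803 -2.67   7.158]
```

Request:
send_rows --rows "0 0 0 0 0 -0.25; 0 0 0 0 0 -0.5; 0 0 0 0 0 -0.75; 0 0 0 0 0 -1; 0 0 0 0 0 -1.25"

```text
time: 15.58
ee_pos: [0.4672, 0.0294, 0.1088]
tool_rot: [[-0.891, 0.454, 0.002], [0.454, 0.891, -0.001], [-0.002, 0.0, -1.0]]
contact_force: [-0.9, -2.8, 6.5]
grip_width: 0.0064
grasp_force: 62.7
```

```bash
python3 avg.py 4
```

```text
15.725 yaw 63.03 Mz 0.011 [0.049 0.004 0.011 0.018] F [-1.302 -2.612  6.78 ]
```

Request:
send_rows --rows "0 0 0 0 0 -0.25; 0 0 0 0 0 -0.5; 0 0 0 0 0 -0.75; 0 0 0 0 0 -1; 0 0 0 0 0 -1.25"

```text
time: 16.4
ee_pos: [0.4672, 0.0294, 0.1088]
tool_rot: [[-0.824, 0.566, 0.002], [0.566, 0.824, -0.001], [-0.002, 0.001, -1.0]]
contact_force: [-1.7, -3.3, 6.8]
grip_width: 0.0063
grasp_force: 62.7
```

```bash
python3 avg.py 4
```

```text
16.55 yaw 55.52 Mz 0.01 [ 0.108  0.044 -0.024  0.008] F [-1.7   -2.942  7.101]
```

Request:
send_rows --rows "0 0 0 0 0 -0.25; 0 0 0 0 0 -0.5; 0 0 0 0 0 -0.75; 0 0 0 0 0 -1; 0 0 0 0 0 -1.25"

```text
time: 17.23
ee_pos: [0.4672, 0.0294, 0.1088]
tool_rot: [[-0.743, 0.669, 0.002], [0.669, 0.743, -0.001], [-0.002, 0.001, -1.0]]
contact_force: [-1.6, -2.6, 7.5]
grip_width: 0.0063
grasp_force: 62.8
```

```bash
python3 avg.py 4
```

```text
17.375 yaw 48.03 Mz -0.014 [ 0.074 -0.019  0.008 -0.031] F [-1.514 -2.815  7.304]
```

Request:
send_rows --rows "0 0 0 0 0 -0.25; 0 0 0 0 0 -0.5; 0 0 0 0 0 -0.75; 0 0 0 0 0 -1; 0 0 0 0 0 -1.25"

```text
time: 18.05
ee_pos: [0.4672, 0.0293, 0.1088]
tool_rot: [[-0.649, 0.76, 0.002], [0.76, 0.649, -0.001], [-0.002, 0.001, -1.0]]
contact_force: [-1.8, -2.9, 7.6]
grip_width: 0.0065
grasp_force: 62.8
```

```bash
python3 avg.py 4
```

```text
18.2 yaw 40.52 Mz 0.01 [ 0.083  0.085 -0.04  -0.015] F [-2.003 -3.312  7.255]
```

Request:
send_rows --rows "0 0 0 0 0 -0.25; 0 0 0 0 0 -0.5; 0 0 0 0 0 -0.75; 0 0 0 0 0 -1; 0 0 0 0 0 -1.25"

```text
time: 18.88
ee_pos: [0.4671, 0.0293, 0.1088]
tool_rot: [[-0.545, 0.839, 0.002], [0.839, 0.545, -0.001], [-0.002, 0.001, -1.0]]
contact_force: [-1.7, -3.4, 6.8]
grip_width: 0.0063
grasp_force: 62.8
```

```bash
python3 avg.py 4
```

```text
19.025 yaw 33.02 Mz 0.005 [ 0.064  0.047  0.021 -0.054] F [-1.804 -3.29   6.942]
```

Request:
send_rows --rows "0 0 0 0 0 -0.25; 0 0 0 0 0 -0.5; 0 0 0 0 0 -0.75; 0 0 0 0 0 -1; 0 0 0 0 0 -1.25"

```text
time: 19.7
ee_pos: [0.4671, 0.0293, 0.1088]
tool_rot: [[-0.43, 0.903, 0.002], [0.903, 0.43, -0.001], [-0.002, 0.001, -1.0]]
contact_force: [-1.7, -2.5, 7.4]
grip_width: 0.0063
grasp_force: 62.8
```

```bash
python3 avg.py 4
```

```text
19.85 yaw 25.52 Mz 0.01 [ 0.076  0.043 -0.047  0.034] F [-1.946 -3.39   7.159]
```

Request:
send_rows --rows "0 0 0 0 0 -0.25; 0 0 0 0 0 -0.5; 0 0 0 0 0 -0.75; 0 0 0 0 0 -1; 0 0 0 0 0 -1.25"

```text
time: 20.52
ee_pos: [0.467, 0.0292, 0.1088]
tool_rot: [[-0.309, 0.951, 0.002], [0.951, 0.309, -0.001], [-0.002, 0.001, -1.0]]
contact_force: [-3.2, -2.9, 6.9]
grip_width: 0.0062
grasp_force: 62.8
```

```bash
python3 avg.py 4
```

```text
20.675 yaw 18.02 Mz -0.002 [ 0.041  0.042 -0.048 -0.   ] F [-1.864 -2.956  7.257]
```

Request:
send_rows --rows "0 0 0 0 0 -0.25; 0 0 0 0 0 -0.5; 0 0 0 0 0 -0.75; 0 0 0 0 0 -1; 0 0 0 0 0 -1.25"

```text
time: 21.35
ee_pos: [0.467, 0.0292, 0.1088]
tool_rot: [[-0.182, 0.983, 0.002], [0.983, 0.182, -0.001], [-0.002, 0.001, -1.0]]
contact_force: [-3.0, -3.3, 7.0]
grip_width: 0.0065
grasp_force: 62.9
```

```bash
python3 avg.py 4
```

```text
21.5 yaw 10.52 Mz -0.007 [ 0.067  0.037 -0.015 -0.043] F [-2.349 -3.326  7.811]
```

Request:
send_rows --rows "0 0 0 0 0 -0.25; 0 0 0 0 0 -0.5; 0 0 0 0 0 -0.75; 0 0 0 0 0 -1; 0 0 0 0 0 -1.25"

```text
time: 22.18
ee_pos: [0.4669, 0.0292, 0.1088]
tool_rot: [[-0.052, 0.999, 0.002], [0.999, 0.052, -0.001], [-0.001, 0.001, -1.0]]
contact_force: [-2.4, -2.5, 8.3]
grip_width: 0.0064
grasp_force: 62.9
```

```bash
python3 avg.py 4
```

```text
22.325 yaw 3.02 Mz -0.04 [ 0.091 -0.012 -0.051 -0.056] F [-2.772 -2.959  8.17 ]
```

Request:
send_rows --rows "0 0 0 0 0 -0.25; 0 0 0 0 0 -0.5; 0 0 0 0 0 -0.75; 0 0 0 0 0 -1; 0 0 0 0 0 -1.25"

```text
time: 23.0
ee_pos: [0.4668, 0.0292, 0.1088]
tool_rot: [[0.079, 0.997, 0.001], [0.997, -0.079, -0.001], [-0.001, 0.002, -1.0]]
contact_force: [-2.8, -4.1, 8.2]
grip_width: 0.0064
grasp_force: 62.9
```

```bash
python3 avg.py 4
```

```text
23.15 yaw -4.48 Mz 0.019 [ 0.112  0.022  0.046 -0.009] F [-2.81  -3.417  8.07 ]
```

Request:
send_rows --rows "0 0 0 0 0 -0.25; 0 0 0 0 0 -0.5; 0 0 0 0 0 -0.75; 0 0 0 0 0 -1; 0 0 0 0 0 -1.25"

```text
time: 23.82
ee_pos: [0.4668, 0.0292, 0.1087]
tool_rot: [[0.208, 0.978, 0.001], [0.978, -0.208, -0.001], [-0.001, 0.002, -1.0]]
contact_force: [-2.5, -2.9, 8.0]
grip_width: 0.0069
grasp_force: 62.9
```

```bash
python3 avg.py 4
```

```text
23.975 yaw -11.98 Mz -0.001 [ 0.094 -0.007  0.001  0.003] F [-3.099 -2.833  8.112]
```

Request:
send_rows --rows "0 0 0 0 0 -0.25; 0 0 0 0 0 -0.5; 0 0 0 0 0 -0.75; 0 0 0 0 0 -1; 0 0 0 0 0 -1.25"

```text
time: 24.65
ee_pos: [0.4667, 0.0292, 0.1088]
tool_rot: [[0.334, 0.943, 0.001], [0.943, -0.334, -0.001], [-0.001, 0.002, -1.0]]
contact_force: [-2.8, -3.8, 8.8]
grip_width: 0.0065
grasp_force: 62.9
```

```bash
python3 avg.py 4
```

```text
24.8 yaw -19.48 Mz -0.023 [ 0.08  -0.014 -0.01  -0.045] F [-3.201 -3.408  8.402]
```

Request:
send_rows --rows "0 0 0 0 0 -0.25; 0 0 0 0 0 -0.5; 0 0 0 0 0 -0.75; 0 0 0 0 0 -1; 0 0 0 0 0 -1.25"

```text
time: 25.48
ee_pos: [0.4667, 0.0292, 0.1087]
tool_rot: [[0.454, 0.891, 0.001], [0.891, -0.454, -0.001], [-0.001, 0.002, -1.0]]
contact_force: [-2.3, -3.3, 8.9]
grip_width: 0.0065
grasp_force: 63.0
```

```bash
python3 avg.py 4
```

```text
25.625 yaw -26.96 Mz 0.085 [0.176 0.107 0.101 0.049] F [-2.81  -3.078  8.737]
```

The washer has met its seat: held torque is up about 0.09. Finer steps now.

Request:
send_rows --rows "0 0 0 0 0 -0.15; 0 0 0 0 0 -0.3; 0 0 0 0 0 -0.45; 0 0 0 0 0 -0.55"

```text
time: 26.18
ee_pos: [0.4667, 0.0292, 0.1087]
tool_rot: [[0.504, 0.864, 0.001], [0.864, -0.504, -0.001], [-0.001, 0.002, -1.0]]
contact_force: [-4.1, -3.3, 8.4]
grip_width: 0.0063
grasp_force: 63.0
```

```bash
python3 avg.py 8
```

```text
26.525 yaw -30.24 Mz 0.182 [0.236 0.19  0.168 0.186 0.172 0.215 0.182 0.162] F [-3.17  -3.286  8.251]
```

Request:
send_rows --rows "0 0 0 0 0 -0.1; 0 0 0 0 0 -0.2; 0 0 0 0 0 -0.3; 0 0 0 0 0 -0.35"

```text
time: 27.08
ee_pos: [0.4667, 0.0292, 0.1088]
tool_rot: [[0.535, 0.845, 0.001], [0.845, -0.535, -0.002], [-0.001, 0.002, -1.0]]
contact_force: [-2.3, -3.2, 8.3]
grip_width: 0.0063
grasp_force: 63.0
```

```bash
python3 avg.py 8
```

```text
27.425 yaw -32.33 Mz 0.22 [0.255 0.254 0.208 0.204 0.212 0.21  0.21  0.239] F [-3.201 -3.351  8.313]
```

Torque is 0.17–0.22 N m above the free reading, which counts as snug. I'll release, retreat and check.

Request:
send_rows --rows "0 0 0 0 0 0; 0 0 0 0 0 0; 0 0 0 0 0 0; 0 0 2 0 0 0; 0 0 4 0 0 0" --claw 28

```text
time: 28.1
ee_pos: [0.4656, 0.0299, 0.208]
tool_rot: [[0.535, 0.845, -0.002], [0.845, -0.535, 0.0], [-0.001, -0.002, -1.0]]
contact_force: [0.8, -0.1, -0.0]
grip_width: 0.0278
grasp_force: 0.0
```

Request:
send_rows --rows "0 -1 1.5 0 0 0; 0 -3 2 0 0 0; 0 -5 2 0 0 0; 0 -7 2 0 0 0; 0 -7 2 0 0 0"

```text
time: 28.72
ee_pos: [0.4665, -0.1481, 0.2572]
tool_rot: [[0.54, 0.842, 0.0], [0.842, -0.54, -0.0], [-0.0, 0.0, -1.0]]
contact_force: [-0.8, -0.3, -0.3]
grip_width: 0.0279
grasp_force: 0.0
```

```bash
python3 st.py
python3 - <<'E'
from h import *
np.set_printoptions(precision=4,suppress=True)
s=save('scene','s9')
for n in ['tape','nipple','tee','pliers','stop_wings','bypass_wings']:
    for r in pinpoint('scene',n)[:1]: print(n,r['xyz'],r['score'])
im=s['pixels']; cv2.imwrite('pics/s9c.png',cv2.resize(im[150:310,180:500],None,fx=2.4,fy=2.4,interpolation=cv2.INTER_CUBIC)[:,:,::-1])
E
```

```text
28.725 yaw_y -32.64998054700978 pos [ 0.4665 -0.1481  0.2572] M [ 0.0607 -0.0029  0.0011] F [-0.8349 -0.3175 -0.3169] w 0.02794128209968986 g 0.0 j6 97.61648471185084 Ftool [-0.7178 -0.5318  0.3168]
tape [0.3852, -0.1349, -0.0019] 0.82
nipple [0.3502, 0.0326, -0.0001] 0.37
tee [0.5513, -0.0357, 0.0054] 0.85
pliers [0.5368, -0.2935, -0.0021] 0.76
stop_wings [0.4623, 0.0301, 0.1231] 0.5
bypass_wings [0.6029, 0.0175, 0.117] 0.76
```

View pics/s9c.png

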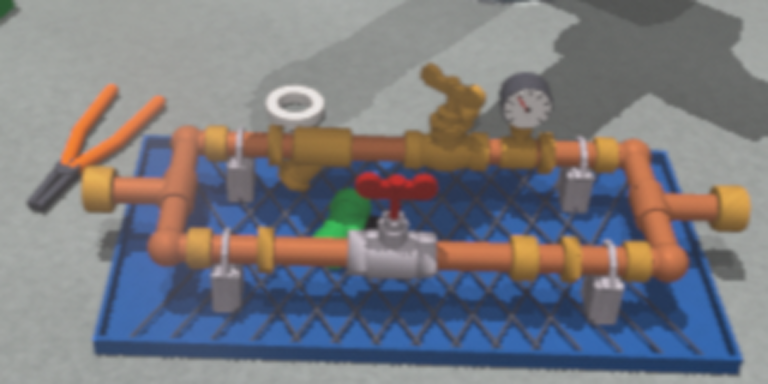

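The red wings (crop 397,187) are in line with the bypass pipe. The brass key (455,105) has turned, the gauge is intact and the loose items haven't moved.

```bash
python3 -c "
from station import workorder; print(workorder.finish_job())"
```

```text
the job is handed in; nothing more can be done
None
```

I opened the bypass valve to its hard stop, wings in line with its pipe, then shut the brass stopcock snug at about 0.2 N m above its free-turning torque; the gauge and loose items were left untouched, and I handed the job in about 29 s into the 72 s limit.

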